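# Slide the spice caddy past its spring catch

## Task

On the kitchen counter a spice caddy stands in a sliding rack, held back by a spring catch. Press the catch's long bar down behind the caddy and, while keeping it down, push the caddy past the catch, then on until it rests against the rack's end stop; let go so that the catch springs up again. Do not pick the caddy up or tip it, and leave the bottle, the mug and the jar beside the rack where they are.

Things in the scene. Friction and masses are not known exactly. Their poses are not given: they have to be found in the camera images.
- rack: Fixed rack: white floor plate 130 x 370 x 12 mm between guide walls 24 mm high, 114 mm apart, running from y = -211 (open end) to +159 mm. Origin on the counter, midway between the guides; x across, z up, +y the way the caddy must slide. End stop: cross wall 52 mm high, inner face at y = +150 mm.
- caddy: Loose wooden caddy 108 mm wide (x), 150 long (y), 0.6 kg, jars and tins fixed in it. Origin under its centre, 12 mm above the counter, axes along the rack's (3 mm play across). A tray on two side skids 36 mm high, hollow between. Starts at rack y = -75 to -45 mm; at the end stop it is at +75. Front-half jars reach 98 mm above the counter.
- caddy_back (a point): Middle of the tray's flat rear wall, outer face, where to push: caddy y = -75 mm, 63 mm above the counter. The wall is 108 mm wide and spans 48 to 78 mm above the counter. The tray behind the jars holds only low tins, below its rim.
- caddy_lip (a point): Middle of the lower edge of the lip that hangs under the tray's front, outer face: caddy y = +75 mm, 37 mm above the counter. The lip is 6 mm thick, 72 mm wide, and runs into the catch's tooth. It is clear past the tooth when the caddy's origin is beyond rack y = -22 mm.
- catch (a joint): How far the spring catch is pressed down, m: 0 = up, 0.013 = bottomed. A level dark steel bar with a tooth on it: goes straight down wherever along its length it is pressed, springs back up when let go. About 3.5 N starts it, 7 N bottoms it. The caddy's lip passes over the tooth only while it is down 8 mm or more; after that the tooth rises freely under the hollow tray.
- catch_pad (a point): Point on the bar's top face near its rear end, rack y = -180 mm; goes down with it. The bar is 44 mm wide, along the middle of the rack from y = -205 to +60 mm, under the caddy's hollow; only the part behind the caddy can be pressed from above. Its top is 34 mm above the counter when up, 21 when bottomed.
- catch_tooth (a point): Middle of the top of the upright tooth across the bar, 12 mm long (rack y = 35 to 47 mm), its top 10 mm above the bar's, 44 mm above the counter when up; goes down with the bar.
- oil: Green oil bottle, 64 mm diameter, 220 mm high, loose; origin at the centre of its underside. Leave it alone.
- mug: White mug, 80 mm diameter, 90 mm high, loose; origin at the centre of its underside. Leave it alone.
- jar: Glass jar with steel lid, 60 mm diameter, 85 mm high, loose; origin at the centre of its underside. Leave it alone.
Things that resemble listed ones, but are neither listed nor needed, are in the scene too. Leave any blue or red look-alike of the caddy alone.

How it is judged:
By the outcome, as a careful person would: the job done as asked, in the order asked, and still so for the second after the job is handed in, with the robot touching nothing.
It also fails if it takes over 40 s, if anything falls off the work surface, if the arm or the gripper's body presses on something with over 40 N, if the wrist force passes 120 N, or if a joint passes its speed limit or range.

## Robot

A 6-joint arm with a two-finger parallel gripper is mounted at the origin on the work surface. World frame = base frame: x ahead of the robot, y to its left, z up, the work surface at z = 0. Lengths are in m, angles in rad, forces in N, time in s.
With the tool pointing down it reaches from about 0.35 to 0.725 m from the base axis. Payload 4.3 kg.
Tool frame: the origin (TCP) lies at the very end of the fingers, on their centre line; the grasp point (between the pads) lies 19 mm behind it; y points along the fingers, z is the direction in which the jaws open and shut, and the axes are right-handed (so a half turn about y gives the same grasp; the last joint's range is limited). The gripper opens to 85 mm and grips with 20 to 120 N. Pads are 22 mm wide; open, the fingers measure 114 mm over their backs; the gripper's body (76 mm by 85 mm) begins 54 mm behind the grasp point. The pads swing forward as they close: fully open they stand 13 mm farther back than shut.
Start: joints at [-1.409, 0.377, 0.081, 1.274, 0, 1.46], TCP at [0.154, -0.554, 0.231] pointing down, gripper open.
Joint ranges: [-2.72, 2.72], [-0.84, 1.66], [-1.02, 1.22], [-1.77, 2.12], [-1.37, 1.28], [-3.14, 3.14]. Speed limits (rad/s): [2.57, 2.57, 3.14, 3.14, 3.14, 3.14].

## Interface

Orientations are given as a unit quaternion [w, x, y, z].
In Python, from station import sensors, optics, ticket gives the robot as it stands.
- The arm moves only by the shell command python3 -m pendant 'ROWS' [FORCE]. ROWS is JSON, a list of rows, each an object with "translation": the shift along the world's x, y, z in mm, a list of three; "delta_rot": the turn, a rotation vector about the world's x, y, z in rad, a list of three; "fingers": the opening, from 0 (shut) to 1 (fully open). A call has 1 to 20 rows; each row shifts and turns the pose as measured when the row begins; what a row does not reach is not made up. A row lasts 1/8 s, in which the tool goes at most 62.5 mm and 10.7 degrees, less where a joint would pass 70% of its speed; a pose out of reach is approached as far as the arm can. A call with a gripper value outside its range is refused whole. The fingers move at their own pace and stop on an object; FORCE is the grip in N (left out, the last holds). Time passes only in rows, so rows that do not move let the fingers close. It gives the time, the measured TCP pose, the force and the opening at its end, in the units of the state.
- sensors.sense(): the state, without advancing time (a new reading comes with each control period).
- optics.read_camera(name): name is "scene" or "top" or "wrist"; returns a dict with "image" (400x640x3 uint8, blue, green, red), "fx", "fy", "cx", "cy" (pixels), "extrinsics" (4x4, takes a point from world to camera coordinates). Camera axes: x right, y down, z forward; pixel columns grow to the right and rows downward; lengths in m; the calibration is good to about 2 mm. A picture is of the moment at which its call begins. There is no depth.
- ticket.hand_in(): hands the job in, once; it reports no verdict.
The state is a dict: "time_s": time; "joint_pos": joint angles; "joint_vel": joint speeds; "joint_torque": joint torques, N m; "tool_pos": TCP position; "eef_rot": TCP orientation; "contact_force": force on the tool from outside, world axes, zero at the start; "ft_torque": the same for the moment, N m; "opening": finger opening in m.
Only numpy, scipy, OpenCV 4.12 (cv2) and the standard library are available. Lean on these libraries where they do the work, as an engineer would, in place of code of your own. Each camera call takes 0.05 s, during which the arm holds its last target.

## Working session

There is one attempt and no reset: what is moved stays moved. The work goes in short steps, Python scripts to look and compute and a shell command to move; the robot and the scene stay as the last step left them, time stands still between calls to the robot, and variables do not carry over. Pictures are saved under pics/ and viewed, and the job is handed in when it is done.

```bash
ls; mkdir -p pics; python3 - <<'E'
from station import sensors, optics
import cv2
print(sensors.sense())
for n in ["scene","top","wrist"]:
    c=optics.read_camera(n); cv2.imwrite(f"pics/{n}0.png",c["image"]); print(n,c["fx"],c["fy"],c["cx"],c["cy"],c["extrinsics"])
E
```

```text
pics
{'time_s': 0.0, 'joint_pos': array([-1.40930343e+00,  3.78067779e-01,  7.96234256e-02,  1.27442174e+00,
       -1.06251604e-05,  1.46049994e+00]), 'joint_vel': array([ 0.00064114,  0.00012364, -0.0017691 ,  0.00013767, -0.00108932,
       -0.00048984]), 'joint_torque': array([ 2.49458126e-04, -4.63602841e+01,  2.69877040e+01,  2.07941345e-02,
       -1.12443538e-04, -6.06077620e-06]), 'tool_pos': array([ 0.15425846, -0.55322828,  0.23035725]), 'eef_rot': array([ 0.095774  , -0.09581897,  0.70131869, -0.69985582]), 'contact_force': array([-0.16250218, -0.37267479, -1.11393549]), 'ft_torque': array([0.01904654, 0.01095573, 0.00973339]), 'opening': 0.0854097496223246}
scene 429.1515531786898 429.1515531786898 317.3340796570942 195.25107244677096 [[ 0.86972518  0.49308348 -0.02113763 -0.49232148]
 [ 0.28998574 -0.54520915 -0.78654641 -0.0961295 ]
 [-0.39935747  0.6779496  -0.6171693   1.11385126]
 [ 0.          0.          0.          1.        ]]
top 393.8352871482778 393.8352871482778 319.456559968647 195.60532848181506 [[-1.97408761e-02 -9.99785940e-01 -6.19453648e-03  1.89576631e-04]
 [-9.84073851e-01  2.05246503e-02 -1.76571218e-01  5.54435624e-01]
 [ 1.76660562e-01  2.61021082e-03 -9.84268374e-01  9.53585536e-01]
 [ 0.00000000e+00  0.00000000e+00  0.00000000e+00  1.00000000e+00]]
wrist 277.30866106649603 277.30866106649603 318.4570141160405 194.07057489236485 [[ 0.26894272 -0.96315486 -0.00158957 -0.57360428]
 [-0.92958525 -0.26000027  0.26128743 -0.03514624]
 [-0.25207355 -0.06879371 -0.96525973  0.37787636]
 [ 0.          0.          0.          1.        ]]
```

View pics/scene0.png

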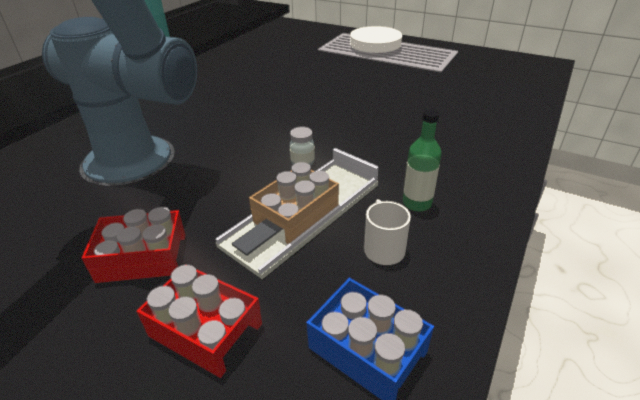

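View pics/top0.png

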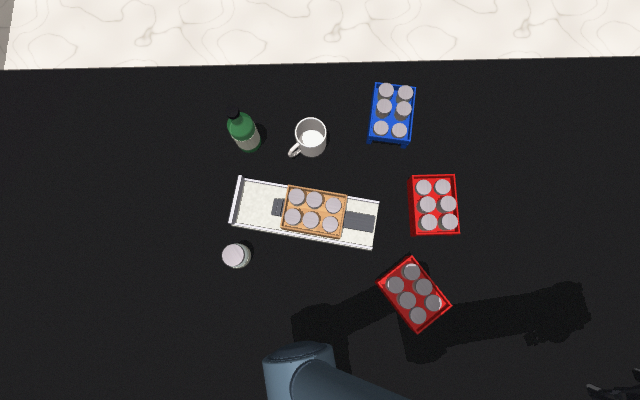

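View pics/wrist0.png

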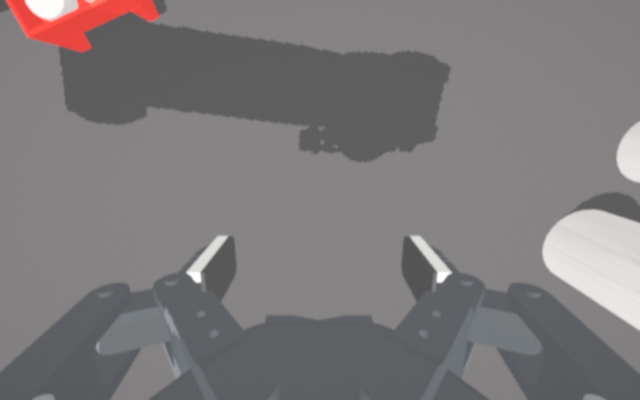

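The top view shows the rack from about (375,225), its open end, to (235,200), the end stop. The dark bar is visible at (360,221) and the tooth and bar front at (278,207). The wooden caddy is at (314,212). The oil bottle is at (240,130), the mug at (310,137) and the jar at (236,255). I'll zoom in.

```bash
python3 - <<'E'
import cv2
a=cv2.imread("pics/top0.png")[165:265,220:390]; cv2.imwrite("pics/topz.png",cv2.resize(a,None,fx=4.7,fy=4.7,interpolation=cv2.INTER_CUBIC))
a=cv2.imread("pics/scene0.png")[120:280,200:420]; cv2.imwrite("pics/scz.png",cv2.resize(a,None,fx=3.6,fy=3.6,interpolation=cv2.INTER_CUBIC))
E
```

```text
(no output)
```

View pics/topz.png

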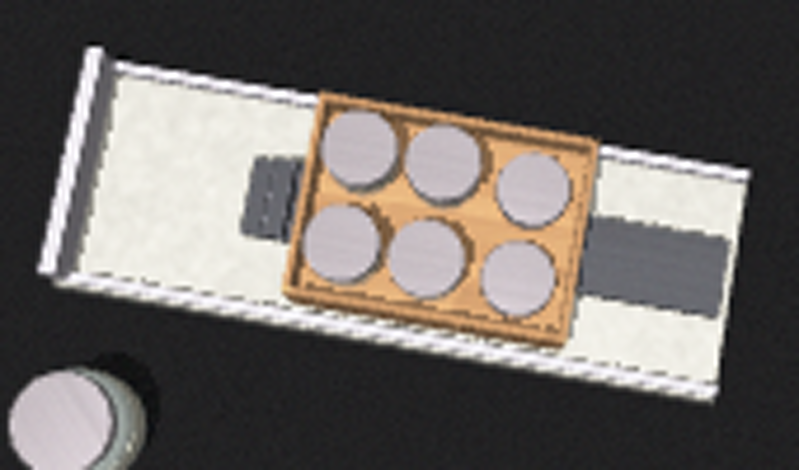

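View pics/scz.png

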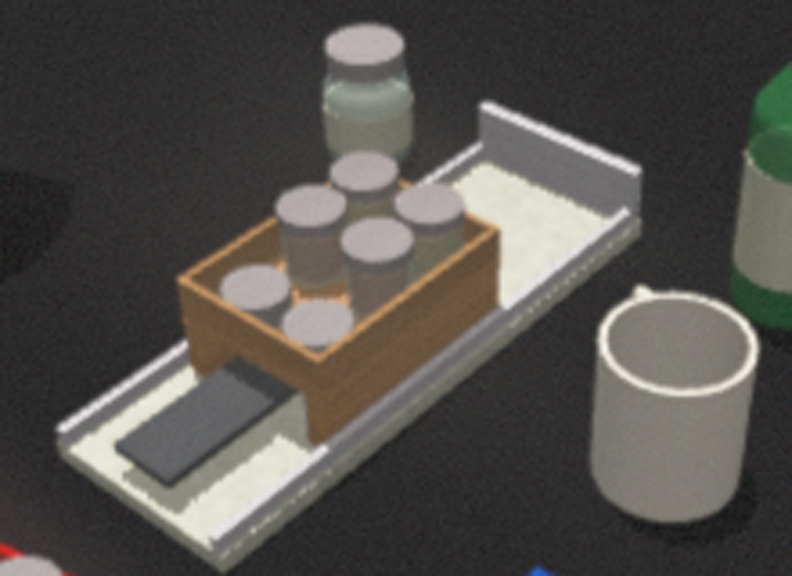

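The zoomed views show the bar's free rear part, the caddy rim (corners near zoom pixels (321,93), (600,140), (565,346), (285,300)) and the end stop top edge. I'll measure these next.

```bash
cat > h.py <<'E'
import numpy as np, cv2
from station import optics
def ray(c,uv,z):
    R=c["extrinsics"][:3,:3];t=c["extrinsics"][:3,3];o=-R.T@t
    d=R.T@np.array([(uv[0]-c["cx"])/c["fx"],(uv[1]-c["cy"])/c["fy"],1.])
    return o+d*(z-o[2])/d[2]
def proj(c,p):
    q=c["extrinsics"]@np.append(p,1); return np.array([c["fx"]*q[0]/q[2]+c["cx"],c["fy"]*q[1]/q[2]+c["cy"]])
E
python3 - <<'E'
from h import *
c=optics.read_camera("top"); im=c["image"]
np.set_printoptions(precision=4,suppress=True)
hsv=cv2.cvtColor(im,cv2.COLOR_BGR2HSV)
w=cv2.inRange(hsv,(8,90,90),(22,255,255)); w[:, :250]=0; w[:,380:]=0
cs,_=cv2.findContours(w,0,1); k=max(cs,key=cv2.contourArea); h=cv2.convexHull(k)
b=cv2.boxPoints(cv2.minAreaRect(h)); print("caddy px",b)
P=[ray(c,p,.078) for p in b]
for p in P: print(p)
print("sizes",np.linalg.norm(P[0]-P[1]),np.linalg.norm(P[1]-P[2]),"ctr",np.mean(P,0))
z=lambda x,y:(220+(x+.5)/4.7-.5,165+(y+.5)/4.7-.5)
for n,x,y,zz in [("bar rear",731,236,.034),("bar rear",719,316,.034),("stop",86,48,.052),("stop",40,272,.052),("stop in",103,48,.052),("stop in",57,272,.052),("guideR",750,172,.024),("guideL",715,402,.024),("guideR",750,172,.036),("guideL",715,402,.036)]:
    print(n,zz,ray(c,z(x,y),zz))
# dark bar mask behind caddy
g=im.astype(int)
m=((hsv[...,2]>60)&(hsv[...,2]<125)&(hsv[...,1]<70)).astype(np.uint8); 
mm=np.zeros_like(m); mm[205:235,346:380]=m[205:235,346:380]
cs,_=cv2.findContours(mm,0,1)
k=max(cs,key=cv2.contourArea); b=cv2.boxPoints(cv2.minAreaRect(k)); print(b); 
P=[ray(c,p,.034) for p in b]; print(np.array(P))
E
```

```text
caddy px [[279.2417 228.2652]
 [287.1804 183.6098]
 [347.4533 194.325 ]
 [339.5146 238.9804]]
[0.4703 0.0885 0.078 ]
[0.5812 0.0685 0.078 ]
[ 0.551  -0.0804  0.078 ]
[ 0.4414 -0.0576  0.078 ]
sizes 0.11259661752850594 0.1519892644616981 ctr [0.511  0.0047 0.078 ]
bar rear 0.034 [ 0.5041 -0.1526  0.034 ]
bar rear 0.034 [ 0.4607 -0.1442  0.034 ]
stop 0.052 [0.6124 0.1972 0.052 ]
stop 0.052 [0.49   0.2197 0.052 ]
stop in 0.052 [0.6122 0.1879 0.052 ]
stop in 0.052 [0.4899 0.2106 0.052 ]
guideR 0.024 [ 0.5408 -0.1661  0.024 ]
guideL 0.024 [ 0.415  -0.1413  0.024 ]
guideR 0.036 [ 0.5389 -0.1643  0.036 ]
guideL 0.036 [ 0.4146 -0.1398  0.036 ]
[[343.1816 227.2055]
 [346.1174 210.3248]
 [375.1945 215.3816]
 [372.2587 232.2624]]
[[ 0.474  -0.0699  0.034 ]
 [ 0.5173 -0.0787  0.034 ]
 [ 0.5027 -0.1527  0.034 ]
 [ 0.4596 -0.1433  0.034 ]]
```

```bash
python3 - <<'E'
from h import *
from station import sensors
from scipy.spatial.transform import Rotation as Ro
np.set_printoptions(precision=4,suppress=True)
s=sensors.sense(); q=s["eef_rot"]; R=Ro.from_quat([q[1],q[2],q[3],q[0]]).as_matrix(); print(R)
a=np.array([.4824,-.1484]);b=np.array([.551,.199]);u=(b-a)/np.linalg.norm(b-a);x=np.array([u[1],-u[0]]);O=a+.205*u
print("u",u,"O",O,"press",O-.155*u,"end",O-.011*u)
# yaw
zt=R[:2,2]
for sg in (1,-1):
    t=sg*x; print("yaw",np.arctan2(zt[0]*t[1]-zt[1]*t[0],zt@t))
print("tooltilt y axis",R[:,1]); print("d",O-.155*u-s["tool_pos"][:2])
c=optics.read_camera("scene")
for n,y,z in [("bar rear",-.205,.034),("wall bot",-.124,.048),("stop in top",.15,.052)]:
    p=np.append(O+y*u,z); print(n,proj(c,p), "zoom",(proj(c,p)-[200,120])*3.6)
E
```

```text
[[-0.9633 -0.0002  0.2684]
 [-0.2684  0.0013 -0.9633]
 [-0.0001 -1.     -0.0013]]
u [0.1937 0.9811] O [0.5221 0.0527] press [ 0.4921 -0.0993] end [0.52   0.0419]
yaw 1.1040578545467898
yaw -2.0375347990430033
tooltilt y axis [-0.0002  0.0013 -1.    ]
d [0.3378 0.4541]
bar rear [238.6224 247.8081] zoom [139.0405 460.1092]
wall bot [269.1652 219.887 ] zoom [248.9948 359.5934]
stop in top [353.7024 158.1648] zoom [553.3287 137.3933]
```

The measured rack agrees with the scene camera to about 1 px. The bar rear to stop distance is 354 mm against 355 mm expected, and the bar is 44 mm wide. The caddy is at rack y ≈ -49 mm. I'll travel above the press point with the fingers shut.

```bash
python3 -m pendant '[{"translation":[28,38,0],"delta_rot":[0,0,0.092],"fingers":0},{"translation":[28,38,0],"delta_rot":[0,0,0.092],"fingers":0},{"translation":[28,38,0],"delta_rot":[0,0,0.092],"fingers":0},{"translation":[28,38,0],"delta_rot":[0,0,0.092],"fingers":0},{"translation":[28,38,0],"delta_rot":[0,0,0.092],"fingers":0},{"translation":[28,38,0],"delta_rot":[0,0,0.092],"fingers":0},{"translation":[28,38,0],"delta_rot":[0,0,0.092],"fingers":0},{"translation":[28,38,0],"delta_rot":[0,0,0.092],"fingers":0},{"translation":[28,38,0],"delta_rot":[0,0,0.092],"fingers":0},{"translation":[28,38,0],"delta_rot":[0,0,0.092],"fingers":0},{"translation":[28,38,0],"delta_rot":[0,0,0.092],"fingers":0},{"translation":[28,38,0],"delta_rot":[0,0,0.092],"fingers":0},{"translation":[0,0,0],"delta_rot":[0,0,0],"fingers":0}]' 60
cat > st.py <<'E'
from h import *
from station import sensors
from scipy.spatial.transform import Rotation as Ro
np.set_printoptions(precision=4,suppress=True)
s=sensors.sense(); q=s["eef_rot"]; R=Ro.from_quat([q[1],q[2],q[3],q[0]]).as_matrix()
u=np.array([.1937,.9811]);x=np.array([u[1],-u[0]]);O=np.array([.5221,.0527])
d=s["tool_pos"][:2]-O; zt=R[:2,2]; t=x*np.sign(zt@x)
print("t",s["time_s"],"tcp",s["tool_pos"],"rack xy",d@x,d@u,"yawerr",np.arctan2(zt[0]*t[1]-zt[1]*t[0],zt@t),"ydir",R[:,1],"F",s["contact_force"],"op",s["opening"],"q",s["joint_pos"])
D=lambda y:O+y*u-s["tool_pos"][:2]
if __name__=="__main__":
    print("to press",D(-.155))
E
python3 st.py
```

```text
time_s: 1.88
tool_pos: [0.4983, -0.0826, 0.2299]
eef_rot: [-0.459, 0.458, -0.538, 0.539]
contact_force: [0.1, -0.9, -0.7]
opening: -0.0001
t 1.875 tcp [ 0.4983 -0.0826  0.2299] rack xy 0.002824367237696559 -0.13737521535169636 yawerr -0.034393354803689984 ydir [ 0.0027 -0.0001 -1.    ] F [ 0.0747 -0.8674 -0.6522] op -0.00012819239285049016 q [-0.2904  0.2331 -0.1228  1.2123  0.0007  1.4409]
to press [-0.0062 -0.0168]
```

```bash
python3 -m pendant '[{"translation":[-6,-17,-30],"delta_rot":[0,0,-0.034],"fingers":0},{"translation":[0,0,-40],"delta_rot":[0,0,0],"fingers":0},{"translation":[0,0,-40],"delta_rot":[0,0,0],"fingers":0},{"translation":[0,0,-40],"delta_rot":[0,0,0],"fingers":0},{"translation":[0,0,-20],"delta_rot":[0,0,0],"fingers":0},{"translation":[0,0,0],"delta_rot":[0,0,0],"fingers":0}]'
python3 st.py; python3 - <<'E'
from h import *
a=optics.read_camera("scene")["image"][100:280,180:420]; a=cv2.resize(a,None,fx=3.3,fy=3.3,interpolation=cv2.INTER_CUBIC)
cv2.imwrite("pics/s1.png",a)
E
```

```text
time_s: 2.62
tool_pos: [0.4891, -0.1042, 0.0562]
eef_rot: [-0.447, 0.447, -0.546, 0.55]
contact_force: [-0.6, -0.4, -0.4]
opening: -0.0
t 2.625 tcp [ 0.4891 -0.1042  0.0562] rack xy -0.0019358092399294113 -0.16035283141475856 yawerr 0.008355647554356171 ydir [ 0.0032 -0.0037 -1.    ] F [-0.5721 -0.3535 -0.3655] op -2.410818388884251e-05 q [-0.3353  0.3544 -0.4367  0.7755 -0.0024  1.4387]
to press [0.0029 0.0049]
```

View pics/s1.png

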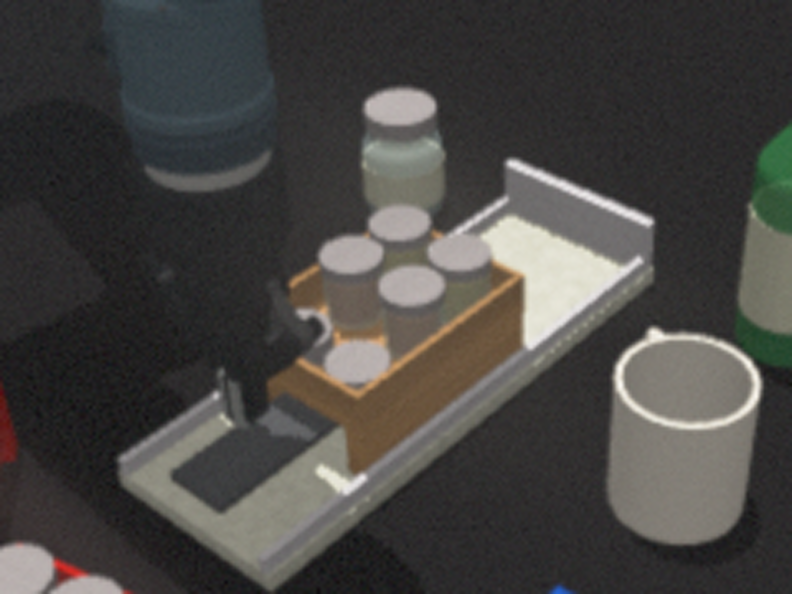

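```bash
python3 - <<'E'
from st import *
c=optics.read_camera("scene"); a=c["image"]
p=proj(c,s["tool_pos"]); print(p,(p-[180,100])*3.3)
b=cv2.convertScaleAbs(cv2.LUT(a,np.array([255*(i/255)**.45 for i in range(256)],np.uint8)))
b=cv2.resize(b[80:280,180:420],None,fx=3,fy=3,interpolation=cv2.INTER_CUBIC)
z=((p-[180,80])*3).astype(int); cv2.drawMarker(b,tuple(map(int,z)),(0,0,255),0,15,1)
cv2.imwrite("pics/s2.png",b)
E
```

```text
t 2.675 tcp [ 0.4898 -0.1044  0.0571] rack xy -0.0012306998845351103 -0.16039757101308866 yawerr 0.008248416590506645 ydir [ 0.0045 -0.0042 -1.    ] F [-0.3536 -0.8081 -0.2728] op 0.00012506514553055204 q [-0.3352  0.3535 -0.4353  0.7763 -0.0025  1.4388]
[254.46   225.8784] [245.718  415.3988]
```

View pics/s2.png

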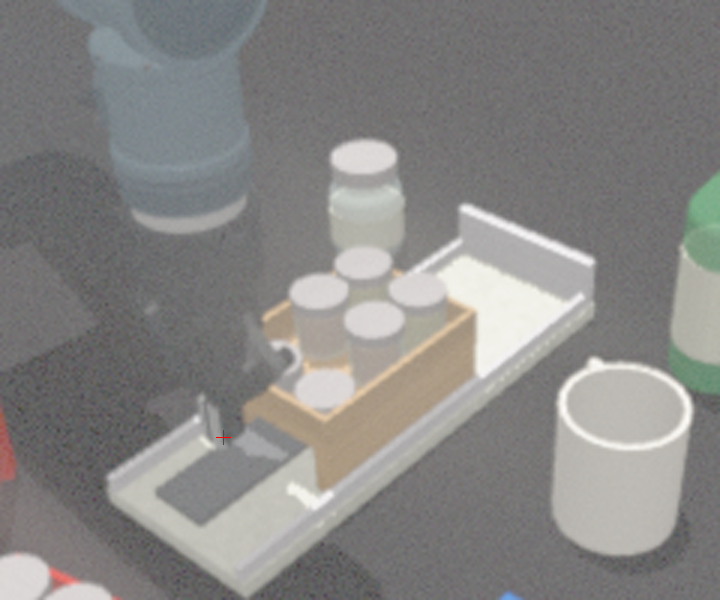

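The tip (red cross at (222,437)) sits above the bar behind the caddy, as intended. Next is the press.

```bash
python3 -m pendant '[{"translation":[2,1,-16],"delta_rot":[0,0,0.008],"fingers":0},{"translation":[0,0,-6],"delta_rot":[0,0,0],"fingers":0},{"translation":[0,0,0],"delta_rot":[0,0,0],"fingers":0}]'
python3 st.py
python3 -m pendant '[{"translation":[0,0,-6],"delta_rot":[0,0,0],"fingers":0},{"translation":[0,0,-4],"delta_rot":[0,0,0],"fingers":0}]'
python3 st.py
```

```text
time_s: 3.1
tool_pos: [0.4954, -0.1046, 0.037]
eef_rot: [-0.451, 0.447, -0.542, 0.551]
contact_force: [0.4, 0.6, -0.7]
opening: -0.0
t 3.1 tcp [ 0.4954 -0.1046  0.037 ] rack xy 0.004260232710089162 -0.1595467339829535 yawerr -7.380075769053277e-05 ydir [ 0.0116 -0.0065 -0.9999] F [ 0.3862  0.5944 -0.6685] op -3.395651601082679e-05 q [-0.3321  0.3815 -0.4548  0.7214 -0.0024  1.4336]
to press [-0.0033  0.0053]
time_s: 3.35
tool_pos: [0.4962, -0.1049, 0.0276]
eef_rot: [-0.451, 0.447, -0.541, 0.551]
contact_force: [-2.6, 0.4, 5.3]
opening: 0.0001
t 3.35 tcp [ 0.4962 -0.1049  0.0276] rack xy 0.005113350301709556 -0.15964145734742125 yawerr -0.0002926972208653857 ydir [ 0.0133 -0.0073 -0.9999] F [-2.5913  0.386   5.2904] op 6.994222168656871e-05 q [-0.3319  0.3937 -0.4658  0.6964 -0.0026  1.4336]
to press [-0.0041  0.0055]
```

```bash
python3 -m pendant '[{"translation":[-3,1,-4],"delta_rot":[0.007,0.013,0],"fingers":0},{"translation":[-2,1,-2],"delta_rot":[0,0,0],"fingers":0}]'
python3 st.py
```

```text
time_s: 3.6
tool_pos: [0.4958, -0.1047, 0.0235]
eef_rot: [-0.45, 0.448, -0.543, 0.549]
contact_force: [0.6, -1.5, 5.6]
opening: 0.0
t 3.6 tcp [ 0.4958 -0.1047  0.0235] rack xy 0.00467667204415762 -0.15953228721239313 yawerr -0.0001790571198390495 ydir [ 0.0081 -0.0034 -1.    ] F [ 0.5948 -1.5478  5.6002] op 3.675420921163633e-05 q [-0.333   0.4026 -0.4646  0.6948 -0.0006  1.4325]
to press [-0.0037  0.0053]
```

The bar is 10.5 mm down at 5.6 N, which fits the spring data. Now I'll slide forward along the bar and check as I go.

```bash
python3 -m pendant '[{"translation":[-1,6,-1],"delta_rot":[0,0,0],"fingers":0},{"translation":[-1,6,-1],"delta_rot":[0,0,0],"fingers":0},{"translation":[0,6,-1],"delta_rot":[0,0,0],"fingers":0}]'
python3 st.py
```

```text
time_s: 3.98
tool_pos: [0.4974, -0.0919, 0.0229]
eef_rot: [-0.449, 0.448, -0.54, 0.554]
contact_force: [0.2, -4.4, 6.9]
opening: -0.0001
t 3.975 tcp [ 0.4974 -0.0919  0.0229] rack xy 0.0038084751096038086 -0.14667314891621733 yawerr 0.0026046242860549244 ydir [ 0.0135 -0.0149 -0.9998] F [ 0.2087 -4.3696  6.9267] op -9.52411680362382e-05 q [-0.3019  0.3964 -0.4769  0.6802 -0.0103  1.4665]
to press [-0.0054 -0.0074]
```

```bash
python3 -m pendant '[{"translation":[0,6,-1],"delta_rot":[0.005,0.004,0],"fingers":0},{"translation":[0,6,-1],"delta_rot":[0.005,0.004,0],"fingers":0},{"translation":[0,6,-1],"delta_rot":[0.005,0.004,0],"fingers":0}]'
python3 st.py;  python3 - <<'E'
from h import *
c=optics.read_camera("scene"); a=c["image"]
b=cv2.LUT(a,np.array([255*(i/255)**.45 for i in range(256)],np.uint8))
b=cv2.resize(b[80:280,180:420],None,fx=3,fy=3,interpolation=cv2.INTER_CUBIC)
cv2.imwrite("pics/s3.png",b)
E
```

```text
time_s: 4.35
tool_pos: [0.4999, -0.0799, 0.0224]
eef_rot: [-0.445, 0.449, -0.543, 0.552]
contact_force: [-1.3, -7.5, 6.9]
opening: -0.0001
t 4.35 tcp [ 0.4999 -0.0799  0.0224] rack xy 0.0038715065131105374 -0.13442226548468353 yawerr 0.005424661296321213 ydir [ 0.0043 -0.0142 -0.9999] F [-1.3392 -7.4533  6.854 ] op -0.00013800904752146688 q [-0.2762  0.4046 -0.4651  0.6931 -0.0125  1.495 ]
to press [-0.0078 -0.0194]
```

View pics/s3.png

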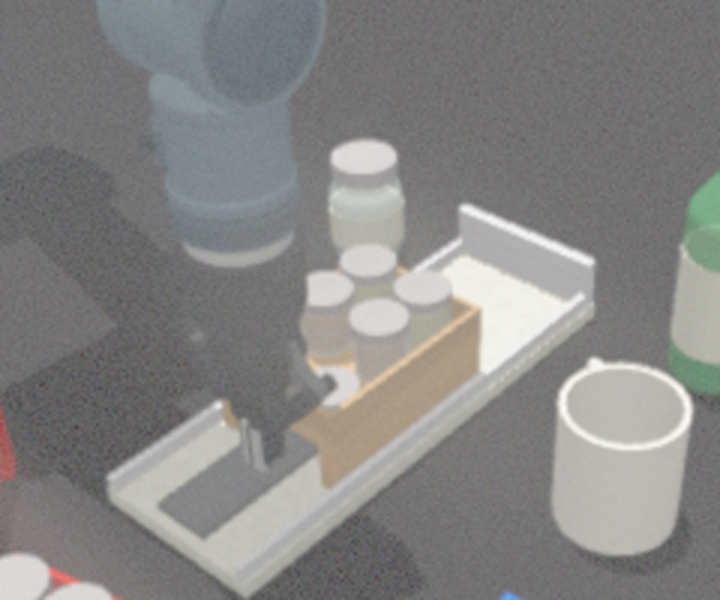

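The caddy has started to move: its front corner shifted from (475,312) to (480,312). The bar is 11.6 mm down. I'll push on past the tooth.

```bash
python3 -m pendant '[{"translation":[0,7,-1],"delta_rot":[0.006,0,0],"fingers":0},{"translation":[0,7,-1],"delta_rot":[0.006,0,0],"fingers":0},{"translation":[1,7,-1],"delta_rot":[0.006,0,0],"fingers":0},{"translation":[1,7,-1],"delta_rot":[0.006,0,0],"fingers":0}]'
python3 st.py
```

```text
time_s: 4.9
tool_pos: [0.5047, -0.0621, 0.0219]
eef_rot: [-0.445, 0.447, -0.543, 0.554]
contact_force: [-3.3, -7.2, 7.9]
opening: -0.0001
t 4.9 tcp [ 0.5047 -0.0621  0.0219] rack xy 0.005142864286568608 -0.115956981519031 yawerr 0.011073582836092034 ydir [ 0.0071 -0.0135 -0.9999] F [-3.312  -7.199   7.8542] op -0.00013766692055276893 q [-0.2401  0.4074 -0.4621  0.6913 -0.0114  1.5367]
to press [-0.0126 -0.0373]
```

```bash
python3 -m pendant '[{"translation":[-1,7,-0.5],"delta_rot":[0.006,0.003,0.006],"fingers":0},{"translation":[0,7,-0.5],"delta_rot":[0.006,0.003,0.006],"fingers":0},{"translation":[0,7,-0.5],"delta_rot":[0.006,0,0.004],"fingers":0},{"translation":[0,7,-0.5],"delta_rot":[0.006,0,0.004],"fingers":0}]'
python3 st.py;  python3 - <<'E'
from h import *
for n,r,f in (("scene",(80,280,180,420),3),("top",(150,280,200,400),4)):
    a=optics.read_camera(n)["image"]
    b=cv2.LUT(a,np.array([255*(i/255)**.45 for i in range(256)],np.uint8))
    cv2.imwrite(f"pics/{n}4.png",cv2.resize(b[r[0]:r[1],r[2]:r[3]],None,fx=f,fy=f,interpolation=cv2.INTER_CUBIC))
E
```

```text
time_s: 5.4
tool_pos: [0.507, -0.0429, 0.0225]
eef_rot: [-0.449, 0.451, -0.542, 0.549]
contact_force: [-0.9, -5.8, 4.3]
opening: -0.0002
t 5.4 tcp [ 0.507  -0.0429  0.0225] rack xy 0.0037552992890996077 -0.09673292885334651 yawerr -0.003730242523162079 ydir [ 0.0052 -0.0094 -0.9999] F [-0.9299 -5.7673  4.3233] op -0.00019878230225500764 q [-0.2041  0.4092 -0.4571  0.6974 -0.0082  1.5579]
to press [-0.015  -0.0564]
```

View pics/scene4.png

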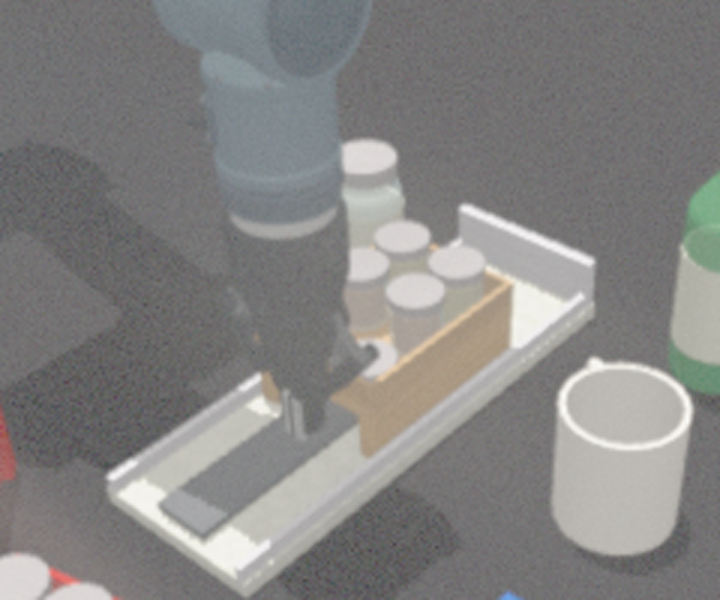

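View pics/top4.png

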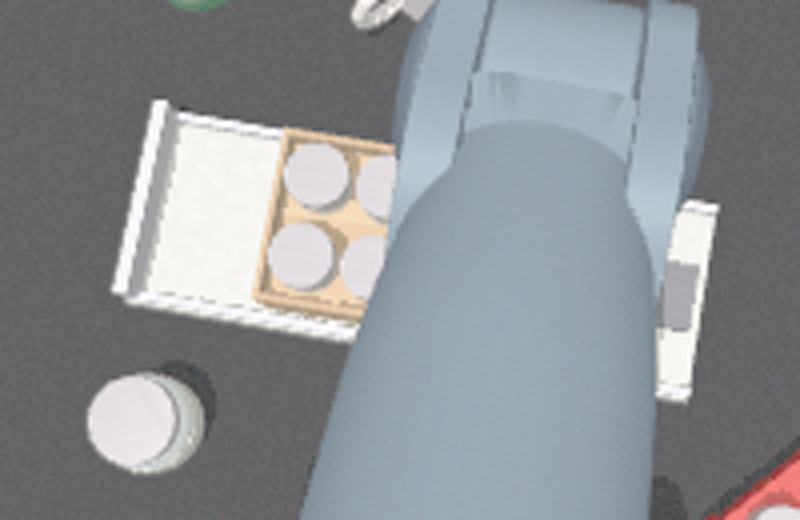

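```bash
python3 - <<'E'
from st import *
c=optics.read_camera("top")
for p in [(286,128),(258,300)]:
    w=ray(c,(200+(p[0]+.5)/4-.5,150+(p[1]+.5)/4-.5),.078)[:2]-O; print(w@x,w@u)
E
python3 -m pendant '[{"translation":[1,8,-0.5],"delta_rot":[0.005,0.002,0],"fingers":0},{"translation":[1,8,-1],"delta_rot":[0.005,0.002,0],"fingers":0},{"translation":[1,8,-0.5],"delta_rot":[0.005,0.002,0],"fingers":0},{"translation":[1,8,-0.5],"delta_rot":[0.005,0.002,0],"fingers":0},{"translation":[1,8,-0.5],"delta_rot":[0.005,0.002,0],"fingers":0}]'
python3 st.py
```

```text
t 5.5 tcp [ 0.5071 -0.0423  0.0225] rack xy 0.0037049047776125817 -0.09609373543513407 yawerr -0.0044275763059630855 ydir [ 0.0055 -0.0082 -1.    ] F [-0.8664 -6.0636  4.576 ] op 1.1063135321543046e-05 q [-0.2036  0.4092 -0.4571  0.6975 -0.0069  1.5577]
0.05291902951745701 0.067332603647649
-0.05538576077547775 0.06317555694756724
time_s: 6.18
tool_pos: [0.5139, -0.013, 0.0222]
eef_rot: [-0.446, 0.451, -0.546, 0.548]
contact_force: [-1.2, -7.6, 5.6]
opening: -0.0001
t 6.175 tcp [ 0.5139 -0.013   0.0222] rack xy 0.004657207969359044 -0.06608681717290393 yawerr 0.002674205374894554 ydir [-0.0036 -0.0075 -1.    ] F [-1.2354 -7.5554  5.5998] op -0.00014565204525013393 q [-0.144   0.425  -0.4318  0.7165 -0.008   1.6244]
to press [-0.0218 -0.0863]
```

The caddy's front edge is at rack y ≈ +65 mm, so its origin is at about -10 mm and past the tooth, with the bar still down. I'll carry on to the stop, which should be reached with the TCP at rack y ≈ -11 mm.

```bash
python3 -m pendant '[{"translation":[1,8,-0.5],"delta_rot":[0.005,-0.002,0],"fingers":0},{"translation":[1,8,-0.5],"delta_rot":[0.005,0,0],"fingers":0},{"translation":[1,8,-0.5],"delta_rot":[0.005,0,0],"fingers":0},{"translation":[1,8,-0.5],"delta_rot":[0.005,0,0],"fingers":0},{"translation":[1,8,-0.5],"delta_rot":[0.005,0,0],"fingers":0},{"translation":[1,8,-0.5],"delta_rot":[0.005,0,0],"fingers":0}]'
python3 st.py
```

```text
time_s: 6.92
tool_pos: [0.5207, 0.0216, 0.0222]
eef_rot: [-0.444, 0.449, -0.547, 0.55]
contact_force: [-2.6, -7.2, 7.8]
opening: 0.0001
t 6.925 tcp [0.5207 0.0216 0.0222] rack xy 0.0046373865167714644 -0.03075266428497373 yawerr 0.010023878028231877 ydir [-0.0024 -0.0091 -1.    ] F [-2.6236 -7.2214  7.7603] op 0.00014778173786295602 q [-0.0747  0.4361 -0.4132  0.7231 -0.0093  1.7011]
to press [-0.0286 -0.121 ]
```

```bash
python3 -m pendant '[{"translation":[1,7,-0.5],"delta_rot":[0.005,0,0.005],"fingers":0},{"translation":[1,7,-0.5],"delta_rot":[0.005,0,0.005],"fingers":0},{"translation":[1,6,-0.5],"delta_rot":[0.005,0,0],"fingers":0}]'
python3 st.py
python3 -m pendant '[{"translation":[1,5,-0.5],"delta_rot":[0.005,0,0],"fingers":0}]'
python3 -m pendant '[{"translation":[1,5,-0.5],"delta_rot":[0,0,0],"fingers":0}]'
python3 st.py
```

```text
time_s: 7.3
tool_pos: [0.5239, 0.035, 0.0222]
eef_rot: [-0.445, 0.451, -0.545, 0.549]
contact_force: [-2.1, -8.3, 7.3]
opening: 0.0002
t 7.3 tcp [0.5239 0.035  0.0222] rack xy 0.0052065067050388715 -0.01696772160190231 yawerr 0.0035567573252472113 ydir [-0.0027 -0.0096 -1.    ] F [-2.1257 -8.3326  7.2834] op 0.0001680127759373862 q [-0.0483  0.443  -0.4016  0.7284 -0.0097  1.721 ]
to press [-0.0318 -0.1344]
time_s: 7.42
tool_pos: [0.5246, 0.0375, 0.0221]
eef_rot: [-0.444, 0.451, -0.545, 0.549]
contact_force: [-5.3, -15.5, 10.0]
opening: 0.0001
time_s: 7.55
tool_pos: [0.5245, 0.0369, 0.0222]
eef_rot: [-0.44, 0.454, -0.542, 0.553]
contact_force: [-7.5, -23.7, 13.3]
opening: -0.0
t 7.55 tcp [0.5245 0.0369 0.0222] rack xy 0.005400817754703172 -0.01502505782515732 yawerr 0.006250339347748014 ydir [-0.0061 -0.0238 -0.9997] F [ -7.4682 -23.721   13.3247] op -4.593690268318802e-05 q [-0.0361  0.4472 -0.3947  0.7341 -0.024   1.7359]
to press [-0.0324 -0.1363]
```

The force rose from 8 to 24 N with no motion, so the caddy is probably against the stop. I'll check that before letting go.

```bash
python3 - <<'E'
from h import *
for n,r,f in (("scene",(80,280,180,420),3),("top",(150,280,200,400),4)):
    a=optics.read_camera(n)["image"]
    b=cv2.LUT(a,np.array([255*(i/255)**.45 for i in range(256)],np.uint8))
    cv2.imwrite(f"pics/{n}5.png",cv2.resize(b[r[0]:r[1],r[2]:r[3]],None,fx=f,fy=f,interpolation=cv2.INTER_CUBIC))
E
```

```text
(no output)
```

View pics/scene5.png

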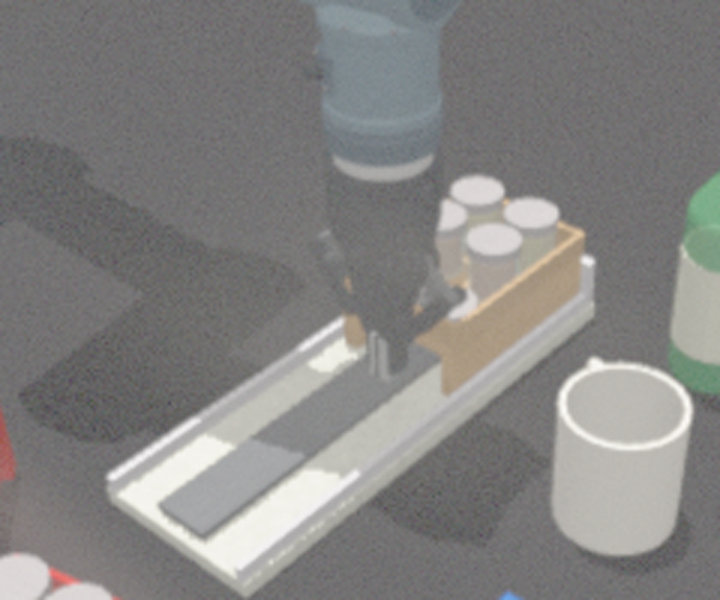

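View pics/top5.png

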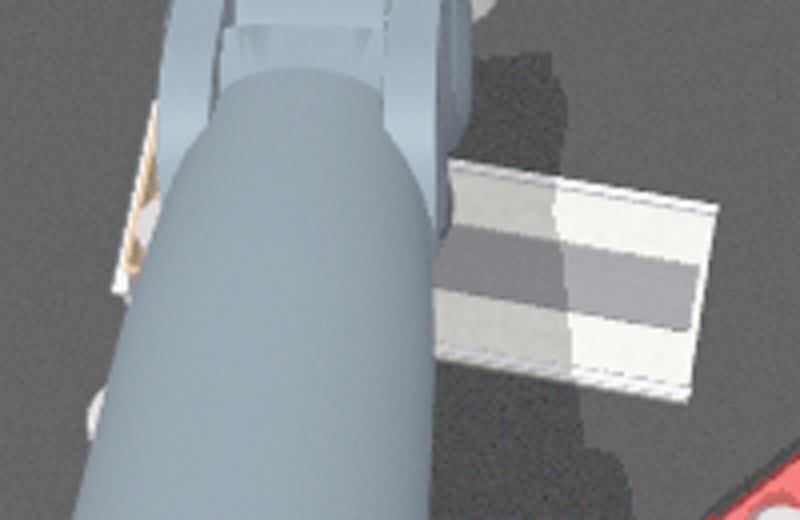

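Both views show the caddy's front against the end stop: the corner is at (583,235) in the scene view, and no gap shows at (140,230) in the top view. I'll back off with the bar still down, then lift.

```bash
python3 -m pendant '[{"translation":[-2,-8,-0.5],"delta_rot":[0.01,0,0],"fingers":0},{"translation":[-2,-8,-0.5],"delta_rot":[0.005,0,0],"fingers":0},{"translation":[-1,-5,0],"delta_rot":[0,0,0],"fingers":0}]'
python3 st.py
```

```text
time_s: 8.02
tool_pos: [0.522, 0.0185, 0.023]
eef_rot: [0.448, -0.448, 0.548, -0.547]
contact_force: [-1.4, 4.2, 4.4]
opening: -0.0001
t 8.025 tcp [0.522  0.0185 0.023 ] rack xy 0.006551754196175725 -0.03353318187725702 yawerr 0.004818669378631668 ydir [-0.0009  0.001  -1.    ] F [-1.3942  4.2246  4.3677] op -8.271334943272969e-05 q [-0.0865  0.4359 -0.4108  0.7251  0.0009  1.684 ]
to press [-0.03   -0.1179]
```

Clear of the wall by about 20 mm. Next I'll lift straight up, then retreat.

```bash
python3 -m pendant '[{"translation":[0,0,6],"delta_rot":[0,0,0],"fingers":0},{"translation":[0,0,8],"delta_rot":[0,0,0],"fingers":0},{"translation":[0,0,15],"delta_rot":[0,0,0],"fingers":0},{"translation":[0,0,30],"delta_rot":[0,0,0],"fingers":0},{"translation":[0,0,40],"delta_rot":[0,0,0],"fingers":0},{"translation":[0,-20,40],"delta_rot":[0,0,0],"fingers":0},{"translation":[-20,-40,20],"delta_rot":[0,0,0],"fingers":0},{"translation":[-20,-50,0],"delta_rot":[0,0,0],"fingers":0},{"translation":[-20,-50,0],"delta_rot":[0,0,0],"fingers":0},{"translation":[-20,-50,0],"delta_rot":[0,0,0],"fingers":0},{"translation":[-20,-50,0],"delta_rot":[0,0,0],"fingers":0},{"translation":[-20,-50,0],"delta_rot":[0,0,0],"fingers":0},{"translation":[-20,-50,0],"delta_rot":[0,0,0],"fingers":0},{"translation":[0,0,0],"delta_rot":[0,0,0],"fingers":0},{"translation":[0,0,0],"delta_rot":[0,0,0],"fingers":0}]'
python3 st.py; python3 - <<'E'
from h import *
for n,r,f in (("scene",(60,300,150,450),2.6),("top",(90,290,190,420),3.4)):
    a=optics.read_camera(n)["image"]; cv2.imwrite(f"pics/{n}6raw.png",a)
    b=cv2.LUT(a,np.array([255*(i/255)**.6 for i in range(256)],np.uint8))
    b=b[r[0]:r[1],r[2]:r[3]]; b=b[:,:int(800/f)][:int(600/f)]
    cv2.imwrite(f"pics/{n}6.png",cv2.resize(b,None,fx=f,fy=f,interpolation=cv2.INTER_CUBIC))
E
```

```text
time_s: 9.9
tool_pos: [0.3731, -0.349, 0.1951]
eef_rot: [0.448, -0.45, 0.546, -0.546]
contact_force: [-0.0, -0.2, 0.1]
opening: -0.0001
t 9.9 tcp [ 0.3731 -0.349   0.1951] rack xy -0.06836420219113044 -0.42292111488190476 yawerr -0.0006013304953199838 ydir [-0.0019 -0.0014 -1.    ] F [-0.0153 -0.2147  0.1013] op -6.869192869806963e-05 q [-0.8747  0.2618 -0.176   1.1332 -0.0024  0.8904]
to press [0.119  0.2496]
```

View pics/scene6.png

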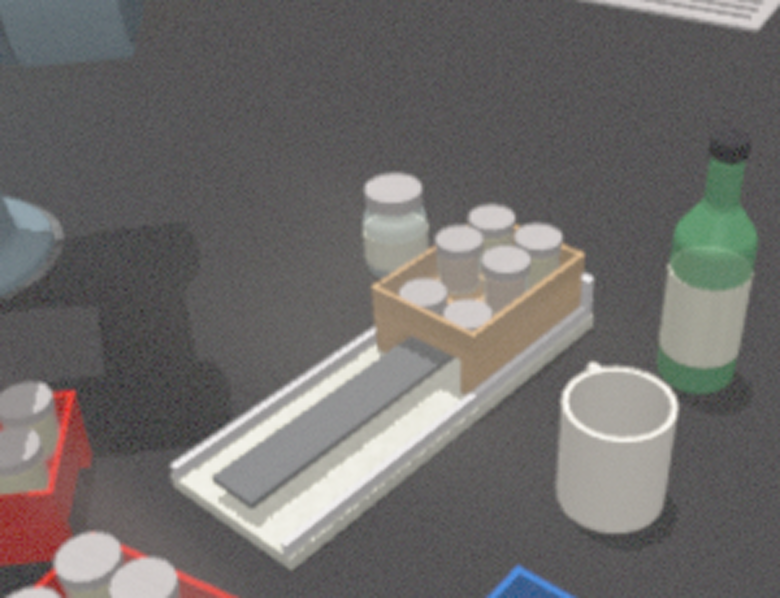

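View pics/top6.png

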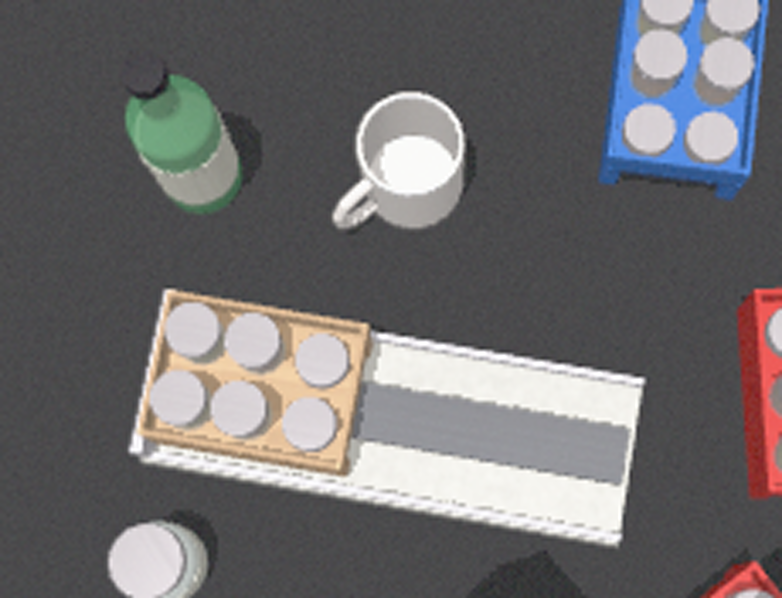

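The caddy is at the stop, the bar's shadow shows it is up again, and the bottle, mug and jar stand where they were. I'll check this in numbers.

```bash
python3 - <<'E'
from st import *
c=optics.read_camera("top"); im=c["image"]
def caddy(im,lo):
    hsv=cv2.cvtColor(im,cv2.COLOR_BGR2HSV); w=cv2.inRange(hsv,(8,90,90),(22,255,255)); w[:,:lo]=0; w[:,380:]=0
    k=max(cv2.findContours(w,0,1)[0],key=cv2.contourArea); b=cv2.boxPoints(cv2.minAreaRect(cv2.convexHull(k)))
    for p in b:
        v=ray(c,p,.078)[:2]-O; print("  ",v@x,v@u)
    v=np.mean([ray(c,p,.078)[:2]-O for p in b],0); print(v@x,v@u)
print("before");caddy(cv2.imread("pics/top0.png"),250); print("now"); caddy(im,200)
# others: phase shift of patches
old=cv2.imread("pics/top0.png"); 
for n,(x0,y0,x1,y1) in dict(oil=(222,100,268,158),mug=(284,112,332,162),jar=(216,238,256,274)).items():
    A=old[y0:y1,x0:x1];B=im[y0-4:y1+4,x0-4:x1+4]; r=cv2.matchTemplate(B,A,cv2.TM_CCOEFF_NORMED); print(n,cv2.minMaxLoc(r)[1],np.array(cv2.minMaxLoc(r)[3])-4)
sc=cv2.imread("pics/scene0.png"); sn=optics.read_camera("scene")["image"]
A=sc[236:258,216:250]; r=cv2.matchTemplate(sn[228:266,208:258],A,cv2.TM_CCOEFF_NORMED); print("bar rear",cv2.minMaxLoc(r)[1],np.array(cv2.minMaxLoc(r)[3])-8)
E
```

```text
t 10.0 tcp [ 0.3736 -0.3486  0.1951] rack xy -0.0679640096174288 -0.42243910989552796 yawerr -0.002140440510236619 ydir [-0.0018 -0.0019 -1.    ] F [-0.5045 -0.0387 -0.2667] op 0.00014097278267982504 q [-0.8733  0.2616 -0.1764  1.1326 -0.0026  0.8902]
before
   -0.05770446627860151 0.025079961496604904
   0.05488051055729084 0.026976328494281714
   0.054093459793690346 -0.12501674210218086
   -0.0578309292016556 -0.12389036019368568
-0.0016403562823189802 -0.049212703076244986
now
   -0.05566121998676471 0.148506621084007
   0.05696773787744175 0.15305722832766658
   0.05634646182973108 -0.004085374064770439
   -0.05561019551301741 -0.00549490386699716
0.000510696051847679 0.07299589286997649
oil 0.9968971610069275 [0 0]
mug 0.999711275100708 [0 0]
jar 0.9996139407157898 [0 0]
bar rear 0.99921053647995 [0 0]
```

The front edge measures 150.8 mm, which is at the stop. But the tool travel suggests about 147 mm, so I'll look closely for a gap before handing in.

```bash
python3 - <<'E'
from st import *
c=optics.read_camera("scene");a=c["image"]
cv2.imwrite("pics/g1.png",cv2.resize(a[135:225,285:390],None,fx=6,fy=6,interpolation=cv2.INTER_CUBIC))
def zz(y,x_,z): return (proj(c,np.append(O+y*u+x_*x,z))-[285,135])*6
print("rim front right",zz(.15,.054,.078),"3mm short",zz(.147,.054,.078)); print("rim front left",zz(.15,-.054,.078),"rim rear R",zz(0,.054,.078),zz(-.003,.054,.078),"stop top in R",zz(.15,.06,.052),"stop out",zz(.159,.06,.052))
c=optics.read_camera("top");a=c["image"]
cv2.imwrite("pics/g2.png",cv2.resize(a[165:245,220:310],None,fx=7,fy=7,interpolation=cv2.INTER_CUBIC))
def zz(y,x_,z): return (proj(c,np.append(O+y*u+x_*x,z))-[220,165])*7
print("top: rim front",zz(.15,.054,.078),zz(.15,-.054,.078),"3short",zz(.147,.054,.078),zz(.147,-.054,.078),"stop in",zz(.15,.06,.052),zz(.15,-.06,.052))
E
```

```text
t 10.1 tcp [ 0.3738 -0.3483  0.195 ] rack xy -0.0677792616130549 -0.4221731024490407 yawerr -0.0029251393020200815 ydir [-0.0017 -0.002  -1.    ] F [ 0.2775  0.8182 -0.6352] op -6.473951833531138e-05 q [-0.8727  0.2615 -0.1766  1.1322 -0.0026  0.8901]
rim front right [531.3971 130.3094] 3mm short [526.7253 133.7691]
rim front left [303.7338  35.7693] rim rear R [274.4624 320.5757] [268.7881 324.7776] stop top in R [540.4754 194.1644] stop out [554.1534 183.651 ]
top: rim front [131.4416  74.264 ] [ 66.768  370.5559] 3short [139.6554  75.6813] [ 75.1333 372.0344] stop in [149.613  74.608] [ 79.9166 395.6626]
```

View pics/g1.png

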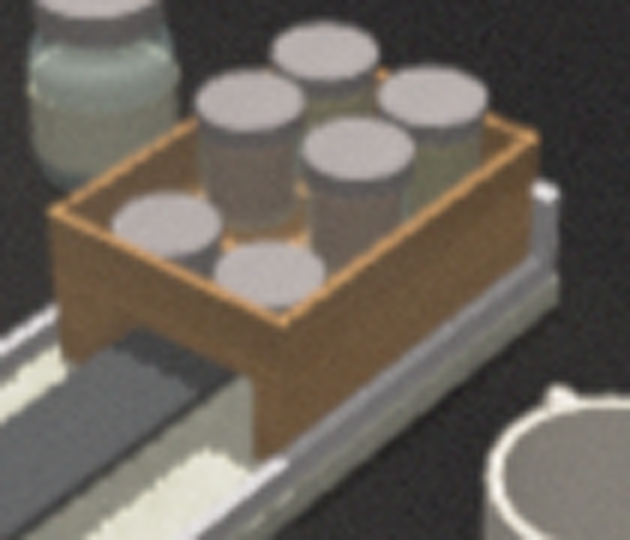

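View pics/g2.png

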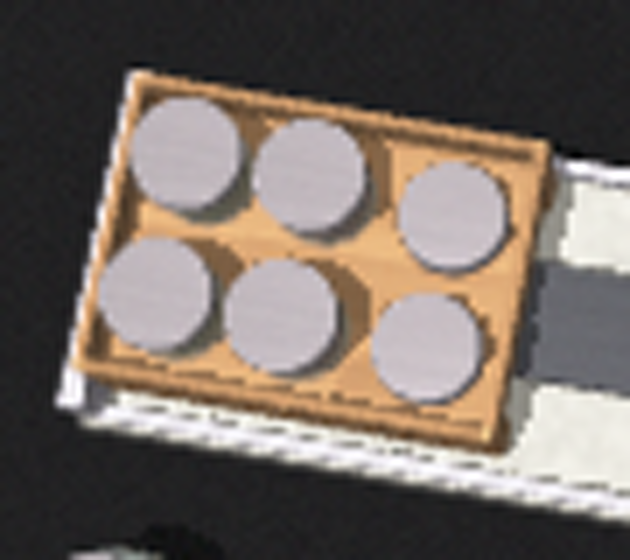

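Read against the stop's own edge at about (88,390) in the top zoom, the rim sits within about 1 mm of contact. My rack origin seems to be off by about 2 mm. The wrist camera, looking down beyond the stop and well above everything, can settle it.

```bash
python3 -m pendant '[{"translation":[0,0,40],"delta_rot":[0,0,0],"fingers":0},{"translation":[0,0,30],"delta_rot":[0,0,0],"fingers":0},{"translation":[17,51,0],"delta_rot":[0,0,0],"fingers":0},{"translation":[17,51,0],"delta_rot":[0,0,0],"fingers":0},{"translation":[17,51,0],"delta_rot":[0,0,0],"fingers":0},{"translation":[17,51,0],"delta_rot":[0,0,0],"fingers":0},{"translation":[17,51,0],"delta_rot":[0,0,0],"fingers":0},{"translation":[17,51,0],"delta_rot":[0,0,0],"fingers":0},{"translation":[17,51,0],"delta_rot":[0,0,0],"fingers":0},{"translation":[17,51,0],"delta_rot":[0,0,0],"fingers":0},{"translation":[17,51,0],"delta_rot":[0,0,0],"fingers":0},{"translation":[17,51,0],"delta_rot":[0,0,0],"fingers":0},{"translation":[0,0,0],"delta_rot":[0,0,0],"fingers":0},{"translation":[0,0,0],"delta_rot":[0,0,0],"fingers":0}]'
python3 st.py; python3 - <<'E'
from h import *
a=optics.read_camera("wrist")["image"]; cv2.imwrite("pics/w6.png",a)
E
```

```text
time_s: 11.95
tool_pos: [0.5461, 0.1871, 0.2669]
eef_rot: [-0.453, 0.454, -0.542, 0.544]
contact_force: [-0.4, -0.0, -1.0]
opening: -0.0001
t 11.95 tcp [0.5461 0.1871 0.2669] rack xy -0.002471786255311581 0.13653289980424108 yawerr -0.01650555114912907 ydir [ 0.0017 -0.0025 -1.    ] F [-0.4179 -0.0492 -0.9954] op -7.61828750549326e-05 q [ 0.2217  0.3766  0.1713  1.3643 -0.0028  1.9709]
to press [-0.054  -0.2865]
```

View pics/w6.png

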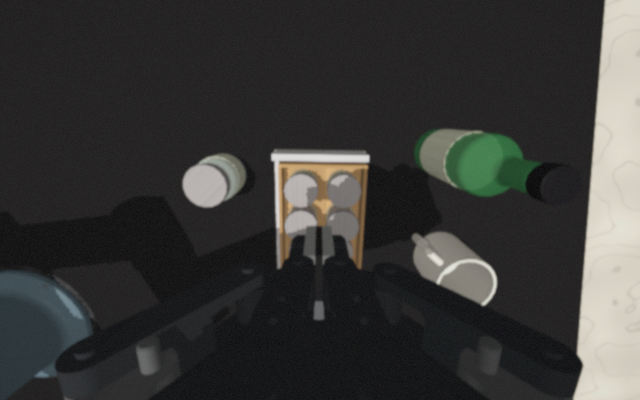

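```bash
python3 - <<'E'
import cv2
a=cv2.imread("pics/w6.png")[140:200,260:380]; cv2.imwrite("pics/w6z.png",cv2.resize(a,None,fx=6.5,fy=6.5,interpolation=cv2.INTER_CUBIC))
for u in (290,322,350): print(u,[tuple(int(v) for v in cv2.imread("pics/w6.png")[r,u]) for r in range(148,172)])
E
```

```text
290 [(49, 51, 53), (72, 74, 75), (92, 95, 96), (104, 105, 107), (117, 117, 119), (148, 149, 151), (189, 190, 192), (213, 213, 215), (218, 218, 221), (218, 218, 221), (216, 216, 219), (210, 210, 213), (186, 188, 191), (135, 142, 150), (80, 99, 120), (74, 110, 137), (96, 140, 172), (111, 158, 193), (116, 165, 201), (119, 168, 204), (122, 170, 206), (122, 170, 206), (120, 170, 206), (122, 172, 208)]
322 [(43, 43, 45), (57, 59, 61), (79, 81, 83), (99, 101, 102), (113, 113, 115), (139, 138, 141), (179, 179, 181), (207, 208, 209), (218, 218, 221), (220, 220, 223), (218, 218, 222), (217, 217, 220), (208, 208, 211), (180, 182, 186), (124, 132, 143), (78, 103, 127), (85, 122, 154), (100, 145, 180), (110, 158, 195), (114, 162, 199), (114, 162, 198), (116, 164, 199), (114, 163, 199), (113, 163, 199)]
350 [(40, 39, 38), (50, 51, 52), (75, 76, 77), (96, 97, 100), (106, 107, 109), (118, 118, 120), (147, 150, 150), (189, 188, 191), (213, 213, 215), (219, 219, 221), (218, 218, 221), (216, 217, 220), (210, 211, 214), (187, 189, 192), (137, 144, 153), (82, 102, 119), (72, 104, 132), (89, 132, 166), (108, 153, 189), (111, 160, 196), (115, 165, 201), (118, 167, 203), (115, 163, 199), (104, 148, 180)]
```

View pics/w6z.png

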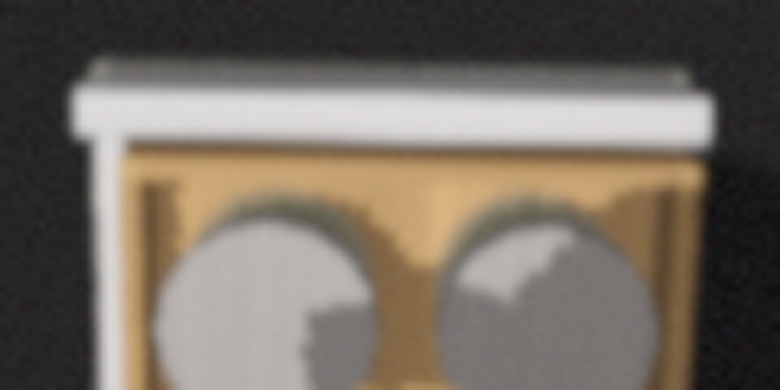

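The wrist view shows the stop's white top running straight into the wooden front along its whole width (rows 160–163). It is parallel, with no floor or gap visible, so the caddy rests on the stop. The gripper is clear of everything.

```bash
python3 -c "
from station import ticket
print(ticket.hand_in())"
```

```text
the job is handed in; nothing more can be done
None
```

The caddy is past the catch and resting against the end stop, and the catch has sprung back up. I handed the job in at about 12 s of the 40 s allowed.

**What I did:** With the fingers shut, I pressed the bar down 10.5–12 mm behind the caddy, at about 4–8 N. Keeping it down, I slid the fingers along the bar and pushed the caddy's rear wall until the force rose from 8 to 24 N with no further motion. I then backed off with the bar still down, lifted clear and moved away.

**Last checks:**
- **Caddy at the stop:** The wrist view shows the caddy's front flush and parallel with the end stop, with no visible gap.
- **Catch:** The bar's rear end matches its starting picture, so it is up again.
- **Bottle, mug and jar:** All three show 0 px of shift in the top view.
- **Contact:** The gripper is touching nothing; the force reads about 0.

**Disagreement:** The top view put the caddy's origin at rack y = +73 mm, and the tool travel suggested it stopped about 3 mm short of +75. I put this down to roughly 2 mm of error in my rack origin, because the force rise and the wrist view both show the caddy touching the stop.

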